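# Release the larger bearing ball from the rocker-gate dispenser

## Robot

A 6-joint arm with a two-finger parallel gripper is mounted at the origin on a cart in front of the work surface, level with it; the furniture and walls round the work are solid. World frame = base frame: x ahead of the robot, y to its left, z up, the work surface at z = 0. Lengths are in m, angles in rad, forces in N, time in s.
With the tool pointing down it reaches from about 0.375 to 0.975 m from the base axis. Payload 3.8 kg.
Tool frame: the origin (TCP) lies midway between the tips of the shut fingers; the grasp point (between the pads) lies 19 mm behind it; z points along the fingers, y is the direction in which the jaws open and shut (so a half turn about z gives the same grasp; the last joint's range is limited). The gripper opens to 85 mm and grips with 20 to 120 N. Pads are 22 mm wide; open, the fingers measure 114 mm over their backs; the gripper's body (76 mm by 85 mm) begins 54 mm behind the grasp point. The pads swing forward as they close: fully open they stand 13 mm farther back than shut.
Start: joints at [-1.371, 0.264, 1.604, -0, 1.274, -0.037], TCP at [0.158, -0.656, 0.231] pointing down, gripper open.
Joint ranges: [-2.63, 2.63], [-0.94, 2.18], [0.31, 2.57], [-1.31, 4.45], [0, 2.66], [-2.55, 2.55]. Speed limits (rad/s): [2.57, 2.57, 3.14, 3.14, 3.14, 3.14].

## Interface

Orientations are given as a rotation vector (axis times angle).
In Python, from workcell import bot gives the robot as it stands.
- The arm moves only by the shell command python3 -m inch 'ROWS' [FORCE]. ROWS is JSON, a list of rows, each an object of numbers: "dx", "dy", "dz": the shift along the tool's x, y, z in m; "ax", "ay", "az": the turn, a rotation vector about the tool's x, y, z in degrees; "fingers": the opening, from -1 (shut) to 1 (fully open). A call has 1 to 20 rows; each row is the pose to reach, as a shift and turn from the pose measured when the call began, along the tool's axes at that moment; what a row does not reach only later rows make up. A row lasts 1/8 s, in which the tool goes at most 62.5 mm and 10.7 degrees, less where a joint would pass 70% of its speed; a pose out of reach is approached as far as the arm can. A call with a gripper value outside its range is refused whole. The fingers move at their own pace and stop on an object; FORCE is the grip in N (left out, the last holds). Time passes only in rows, so rows that repeat a pose let the fingers close. It gives the time, the measured TCP pose, the force and the opening at its end, in the units of the state.
- bot.read_state(): the state, without advancing time (a new reading comes with each control period).
- bot.read_camera(name): name is "side" or "top" or "wrist"; returns (picture, depth): 480x640x3 uint8, blue, green, red; 480x640 float32, m along the optical axis (not along the pixel's ray), 0 where there is no reading.
- bot.get_calibration(name): a dict with "intrinsics" (3x3 intrinsics, pixels), "view" (4x4, takes a point from world to camera coordinates). Camera axes: x right, y down, z forward; pixel columns grow to the right and rows downward; lengths in m; the calibration is good to about 2 mm. A picture is of the moment at which its call begins: read the wrist's pose just before it. get_calibration takes no time and is no camera call; for the wrist camera it gives the pose at the moment of the call.
- bot.finish_job(): hands the job in, once; it reports no verdict.
Trained networks look in the newest picture that a camera, given by its name, has taken for a name from the list of things; names that differ only in an ending like _2 or _b are one class to them, and where a whole thing is asked for, a point or a joint stands for the part that bears it (a point fixed in the world has none). Each returns a list of dicts, best first, with "p" (0 to 1); they miss things now and then, are a little off and sometimes report something else, mostly with a low value. They report only what shows in the picture. A call takes as long as a camera call.
- bot.masks_of(camera, thing): "region" (480x640 bool, what is visible of it) and "box" ([left, top, right, bottom] in pixels, round what is visible of it).
The state is a dict: "time": time; "q": joint angles; "joint_vel": joint speeds; "joint_torque": joint torques, N m; "tool_pos": TCP position; "tcp_rot": TCP orientation; "wrist_force": force on the tool from outside, world axes, zero at the start; "torque": the same for the moment, N m; "width": opening from 0.0 (shut) to 1.0 (fully open).
Only numpy, scipy, OpenCV 4.12 (cv2) and the standard library are available. Lean on these libraries where they do the work, as an engineer would, in place of code of your own. Each camera call takes 0.05 s, during which the arm holds its last target. There are 200 camera calls.

## Task

Without picking anything up, push the sliding tray of the ball dispenser along its rails until it is fully under the lane that holds the larger steel ball. Then press down that lane's black pedal with the fingertips, so that the gate at the other end of the rocker lifts and the ball rolls into the tray, and let the pedal come back up so that the gate is shut again. Keep the other gate shut with its ball behind it, do not touch the balls, and leave the things standing around in their places.

Things in the scene. Friction and masses are not known exactly. Their poses are not given: they have to be found in the camera images.
- dispenser: Fixed ball dispenser on a grey base plate 205 x 270 mm, 6 mm thick. Origin: on the work surface, midway between the lanes, 5 mm behind the plate's centre; x points from the tray side (nearest the robot) to the lanes' high ends, y to the left seen from the robot. Turned by up to 0.2 rad. Each rocker turns on a shaft along x at y = +105 or -105, z = 100 mm (brackets at x = 12 to 38, to 110 mm): gate inboard at x = 25, pedal outboard at x = -15 mm.
- lane_left (a point): Middle of the left (+y) lane's floor at its lip, dispenser x = -15, y = 45, z = 50 mm. The open dark steel lane, 34 mm wide inside with walls 24 mm high, rises at 0.3 rad from the lip over the tray to x = 104 mm, 112 mm high at most; a steel gate plate on the left rocker closes it at x = 25 mm.
- lane_right (a point): The same point of the right lane, y = -45 mm, closed by the gate of the right rocker.
- big_ball: The larger steel ball, diameter 28 mm, 90 g; origin at its centre. Waits behind the gate of the left or the right lane. Rolls out by itself within about a second once its gate is up.
- small_ball: The smaller steel ball, diameter 18 mm, 30 g; origin at its centre. Waits behind the gate of the other lane and must stay there.
- rocker_left (a joint): Left rocker, rad: 0 = gate shut and pedal up, 0.55 = end stop, pedal fully down, gate fully up. The gate clears the larger ball above about 0.45. A spring shuts it when let go; pressing the pad takes about 3 N at first and 7 N near the end stop.
- rocker_right (a joint): Right rocker, same values and behaviour as the left one.
- rocker_left_pad (a point): Middle of the top of the left pedal pad, black, 34 x 34 mm, on the outer (+y) end of the rocker, 67 mm from its shaft; moves with the rocker. 122 mm above the work surface when up, tilted inward by 0.26 rad; 86 mm high, tilted outward by 0.29 rad, when fully down. Nothing is over it.
- rocker_right_pad (a point): Middle of the top of the right rocker's pedal pad on the outer (-y) end, mirror image of the left.
- tray (a joint): Slide of the tray along the dispenser's y, m: +0.045 = end stop under the left lane, -0.045 = end stop under the right lane; starts near the middle. Friction about 1.5 N; it stays where it is left.
- tray_mid (a point): Centre of the tray's open top, 41 mm above the work surface, at dispenser x = -55 mm. The grey tray is 84 mm (dispenser x) by 66 mm (y) by 30 mm high, walls 3 mm, underside at 11 mm. Each side wall has a raised cheek, 81 mm high, at dispenser x = -94 to -52 mm; push on the outside of one (middle about 60 mm high). Rails 11 mm high run along y under the tray.
- pillar_edge (a point): Fixed: near right corner of the building's pillar, which rises past the robot from the floor; it fills world x = 0.516 to 0.86, y = 0.367 to 0.52. Never moves.
- case_corner (a point): Fixed: far right top corner of the big tool case, which fills world x = 0.20 to 0.437 (latches to 0.45), y = -0.155 to 0.205, up to z = 0.186. Never moves.
- xlr0: Bystander: a loose standing cable connector, 20 mm thick and 68 mm tall, about 175 mm left of the dispenser's middle; tips easily. Origin at the centre of its underside.
- padlock: Bystander: a loose padlock lying flat, 90 x 46 x 22 mm, about 185 mm right of the dispenser's middle. Origin at the centre of its underside.
- pvc_tape0: Bystander: a loose roll of tape, 63 mm wide and 19 mm high, left of the dispenser, behind its left pedal. Origin at the centre of its underside.

How it is judged:
By the outcome, as a careful person would: the job done as asked, in the order asked, and still so for the second after the job is handed in, with the robot touching nothing.
It also fails if it takes over 45 s, if anything falls off the work surface, if the arm or the gripper's body presses on something with over 40 N, if the wrist force passes 120 N, or if a joint passes its speed limit or range.

## Working session

There is one attempt and no reset: what is moved stays moved. The work goes in short steps, Python scripts to look and compute and a shell command to move; the robot and the scene stay as the last step left them, time stands still between calls to the robot, and variables do not carry over. Pictures are saved under pics/ and viewed, about 8 in all and at most 12, crops included, and the job is handed in when it is done.

```bash
mkdir -p pics; cat > h.py <<'E'
import numpy as np, cv2
from workcell import bot
from scipy.spatial.transform import Rotation as R
def cloud(cam,d):
    c=bot.get_calibration(cam);K=np.array(c["intrinsics"]);V=np.array(c["view"])
    v,u=np.mgrid[0:480,0:640]
    P=np.stack([(u-K[0,2])*d/K[0,0],(v-K[1,2])*d/K[1,1],d,np.ones_like(d)],-1)
    return (P@np.linalg.inv(V).T)[...,:3]
def proj(cam,p):
    c=bot.get_calibration(cam);q=np.array(c["view"])@np.append(p,1);q=np.array(c["intrinsics"])@q[:3];return q[:2]/q[2]
E
python3 - <<'E'
from h import *
s=bot.read_state();print({k:np.round(v,3) for k,v in s.items()})
for cam in("top","side"):
    im,d=bot.read_camera(cam);cv2.imwrite(f"pics/{cam}0.png",im);P=cloud(cam,d)
    c=bot.get_calibration(cam);print(cam,np.round(np.linalg.inv(c["view"])[:3],3).tolist())
    for t in["dispenser","big_ball","small_ball","rocker_left_pad","rocker_right_pad","tray_mid","lane_left","lane_right","xlr0","padlock","pvc_tape0"]:
        for m in bot.masks_of(cam,t)[:2]:
            r=m["region"]&(d>0);q=P[r]
            print(t,round(m["p"],2),np.round(m["box"]).tolist(),np.round(np.median(q,0),3) if len(q) else None,np.round(np.percentile(q[:,2],97),3) if len(q) else None)
E
```

```text
{'time': np.float64(0.0), 'q': array([-1.371,  0.265,  1.605,  0.   ,  1.274, -0.037]), 'joint_vel': array([ 0.   , -0.001, -0.   ,  0.   ,  0.001,  0.   ]), 'joint_torque': array([ 1.0000e-03, -5.1512e+01, -3.6731e+01, -0.0000e+00,  1.3000e-02,
        0.0000e+00]), 'tool_pos': array([ 0.158, -0.655,  0.23 ]), 'tcp_rot': array([-3.117, -0.371,  0.   ]), 'wrist_force': array([ 0.696, -0.692, -0.478]), 'torque': array([ 0.022, -0.011, -0.026]), 'width': np.float64(0.999)}
top [[-0.427, -0.836, 0.343, 0.168], [-0.904, 0.4, -0.152, 0.204], [-0.01, -0.375, -0.927, 1.132]]
dispenser 0.67 [266.0, 148.0, 424.0, 285.0] [ 0.609 -0.05   0.01 ] 0.12
big_ball 0.53 [310.0, 188.0, 321.0, 200.0] [ 0.651 -0.     0.092] 0.097
small_ball 0.57 [311.0, 188.0, 323.0, 200.0] [ 0.651 -0.     0.092] 0.097
rocker_left_pad 0.71 [267.0, 198.0, 322.0, 247.0] [0.59  0.085 0.112] 0.127
rocker_left_pad 0.66 [344.0, 152.0, 422.0, 186.0] [ 0.628 -0.173  0.108] 0.126
rocker_right_pad 0.56 [348.0, 152.0, 424.0, 190.0] [ 0.626 -0.177  0.108] 0.126
tray_mid 0.72 [332.0, 209.0, 378.0, 253.0] [ 0.559 -0.06   0.021] 0.079

[... 676 characters left out ...]
0.97 [274.0, 219.0, 299.0, 264.0] [0.591 0.077 0.108] 0.125
rocker_right_pad 0.93 [312.0, 170.0, 356.0, 213.0] [ 0.628 -0.164  0.106] 0.124
tray_mid 0.74 [314.0, 223.0, 354.0, 261.0] [ 0.554 -0.049  0.038] 0.079
lane_left 0.95 [252.0, 171.0, 368.0, 293.0] [ 0.618 -0.019  0.044] 0.121
lane_left 0.67 [312.0, 172.0, 356.0, 215.0] [ 0.628 -0.156  0.105] 0.124
lane_right 0.91 [252.0, 172.0, 366.0, 291.0] [ 0.618 -0.019  0.046] 0.12
xlr0 0.65 [298.0, 284.0, 303.0, 310.0] [0.523 0.134 0.038] 0.068
xlr0 0.27 [271.0, 218.0, 301.0, 262.0] [0.595 0.064 0.106] 0.125
padlock 0.75 [361.0, 202.0, 383.0, 222.0] [ 0.565 -0.242  0.019] 0.023
pvc_tape0 0.75 [243.0, 269.0, 270.0, 294.0] [0.65  0.132 0.017] 0.02
```

```bash
ls pics
```

```text
side0.png
top0.png
```

```bash
python3 - <<'E'
import cv2,numpy as np
a=cv2.imread("pics/top0.png")[130:310,240:460];b=cv2.imread("pics/side0.png")[150:330,220:400]
f=lambda x,s:cv2.resize(x,None,fx=s,fy=s,interpolation=cv2.INTER_CUBIC)
cv2.imwrite("pics/both0.png",np.hstack([f(a,2),f(b,2)]))
cv2.imwrite("pics/a.png",f(a,3.3))
E
```

```text
(no output)
```

View pics/both0.png

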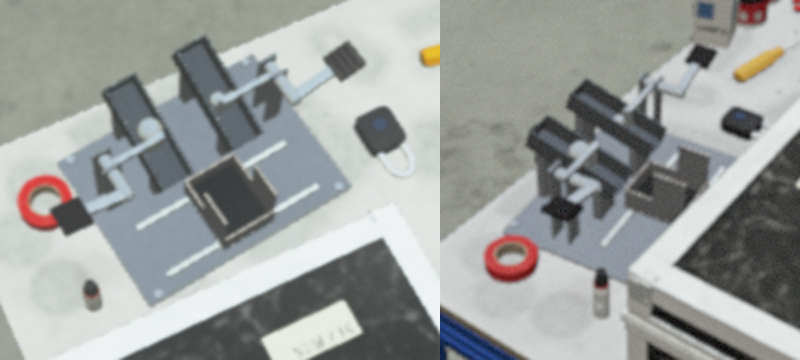

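View pics/top0.png

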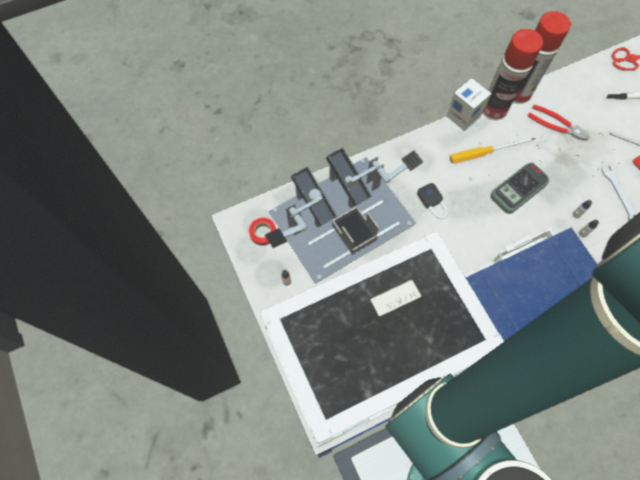

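The big ball appears to be in the left lane: it shows at top-picture pixel (314,194), with its top at z≈0.097, as expected for 28 mm. The tray sits near the middle, at about (355,230). Next I'll fit the dispenser pose.

```bash
python3 - <<'E'
from h import *
for cam in("top","side"):
    im,d=bot.read_camera(cam);P=cloud(cam,d);X,Y,Z=P[...,0],P[...,1],P[...,2]
    ok=(d>0)&(X>.47)&(X<.8)&(Y>-.24)&(Y<.15)
    dark=im.max(2)<75
    pads=ok&dark&(Z>.108)&(Z<.14)
    n,l,st,c=cv2.connectedComponentsWithStats(pads.astype(np.uint8))
    for i in range(1,n):
        if st[i,4]>40:q=P[l==i];print(cam,"dark",st[i,4],q.mean(0).round(4),q.min(0).round(3),q.max(0).round(3))
    # plate
    hsv=im.astype(int);b,g,r=hsv[...,0],hsv[...,1],hsv[...,2]
    pl=ok&(abs(Z-.006)<.006)&(b-r>10)&(im.mean(2)<175)
    n,l,st,c=cv2.connectedComponentsWithStats(pl.astype(np.uint8));
    pl=np.isin(l,[i for i in range(1,n) if st[i,4]>60])
    q=P[pl][:,:2].astype(np.float32);rc=cv2.minAreaRect(q*1000);print(cam,"plate",pl.sum(),rc,Z[pl].mean())
    for t in("tray_mid",):
        m=bot.masks_of(cam,t)[0]["region"]&(d>0);q=P[m];h=q[q[:,2]>.068];print("cheeks",len(h),h.mean(0))
        np.save(f"tray_{cam}.npy",q)
    np.savez(f"{cam}.npz",im=im,P=P,d=d)
    m=bot.masks_of(cam,"big_ball")[0]["region"]&(d>0)
    q=P[m];
    C=np.linalg.inv(bot.get_calibration(cam)["view"])[:3,3];
    from scipy.optimize import least_squares
    for Rb in(.014,.009):
        f=least_squares(lambda c:np.linalg.norm(q-c,axis=1)-Rb,q.mean(0)+[0,0,-.01],loss='soft_l1',f_scale=.002);print("ball",Rb,f.x.round(4),np.median(abs(f.fun)))
    K=bot.get_calibration(cam)["intrinsics"];print("f",K[0][0],"d",np.median(d[m]),"area-diam mm",2*np.sqrt(m.sum()/np.pi)*np.median(d[m])/K[0][0]*1000)
E
```

```text
top dark 178 [0.5813 0.1165 0.1223] [0.566 0.102 0.116] [0.598 0.131 0.128]
top plate 5183 ((612.1604614257812, -49.311309814453125), (204.91717529296875, 270.89984130859375), 6.624665260314941) 0.005923060576854707
cheeks 112 [ 0.54308096 -0.05646654  0.07702921]Traceback (most recent call last):
  File "<stdin>", line 20, in <module>
IndexError: list index out of range
```

```bash
python3 -m inch '[{"dz":-0.06,"fingers":-1},{"dz":-0.1,"fingers":-1},{"dx":0.504,"dy":-0.418,"dz":-0.1,"az":7,"fingers":-1},{"dx":0.504,"dy":-0.418,"dz":-0.1,"az":7,"fingers":-1},{"dx":0.504,"dy":-0.418,"dz":-0.1,"az":7,"fingers":-1},{"dx":0.504,"dy":-0.418,"dz":-0.1,"az":7,"fingers":-1},{"dx":0.504,"dy":-0.418,"dz":-0.1,"az":7,"fingers":-1},{"dx":0.504,"dy":-0.418,"dz":-0.1,"az":7,"fingers":-1},{"dx":0.504,"dy":-0.418,"dz":-0.1,"az":7,"fingers":-1},{"dx":0.504,"dy":-0.418,"dz":-0.1,"az":7,"fingers":-1},{"dx":0.504,"dy":-0.418,"dz":-0.1,"az":7,"fingers":-1},{"dx":0.504,"dy":-0.418,"dz":-0.1,"az":7,"fingers":-1},{"dx":0.504,"dy":-0.418,"dz":-0.1,"az":7,"fingers":-1},{"dx":0.504,"dy":-0.418,"dz":-0.1,"az":7,"fingers":-1},{"dx":0.504,"dy":-0.418,"dz":-0.1,"az":7,"fingers":-1},{"dx":0.504,"dy":-0.418,"dz":-0.1,"az":7,"fingers":-1},{"dx":0.504,"dy":-0.418,"dz":-0.1,"az":7,"fingers":-1}]'
cat >> h.py <<'E'
def loc(p,o=(.6172,-.0487),a=.1156):
    p=np.array(p,float);c,s=np.cos(a),np.sin(a);e=p[...,:2]-o
    return np.stack([e[...,0]*c+e[...,1]*s,-e[...,0]*s+e[...,1]*c,p[...,2]],-1)
E
python3 - <<'E'
from h import *
s=bot.read_state();print(s["tool_pos"],R.from_rotvec(s["tcp_rot"]).as_matrix().round(3).tolist(),loc(s["tool_pos"]))
im,d=bot.read_camera("wrist");cv2.imwrite("pics/w1.png",im);P=loc(cloud("wrist",d))
for t in["big_ball","small_ball","tray_mid","rocker_left_pad","rocker_right_pad"]:
    for m in bot.masks_of("wrist",t)[:2]:
        q=P[m["region"]&(d>0)];print(t,round(m["p"],2),m["box"],np.median(q,0).round(4) if len(q) else 0)
E
```

```text
[ 0.15832262 -0.65617543  0.23127794] [[0.972, 0.235, -0.0], [0.235, -0.972, -0.0], [-0.0, 0.0, -1.0]] [-0.52588258 -0.55049283  0.23127794]invalid input at $[0]: expected keys dx, dy, dz, ax, ay, az, fingers
```

View pics/w1.png

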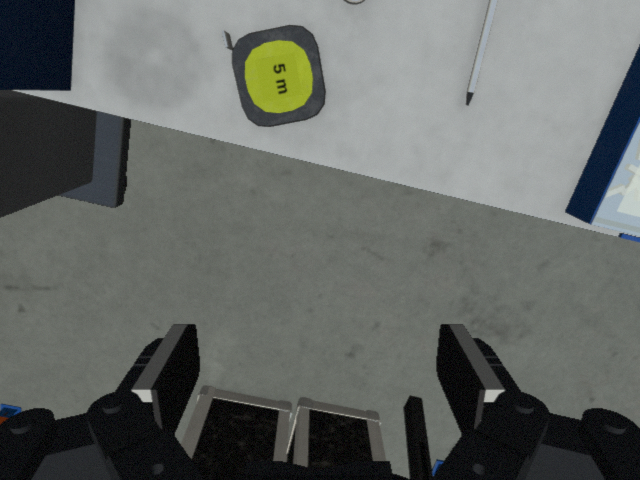

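The move was refused because every row must carry all the keys, so the arm hasn't moved. The picture only shows the start view.

```bash
python3 -m inch '[{"dx":0,"dy":0,"dz":-0.06,"ax":0,"ay":0,"az":0,"fingers":-1},{"dx":0,"dy":0,"dz":-0.1,"ax":0,"ay":0,"az":0,"fingers":-1},{"dx":0.504,"dy":-0.418,"dz":-0.1,"ax":0,"ay":0,"az":7,"fingers":-1},{"dx":0.504,"dy":-0.418,"dz":-0.1,"ax":0,"ay":0,"az":7,"fingers":-1},{"dx":0.504,"dy":-0.418,"dz":-0.1,"ax":0,"ay":0,"az":7,"fingers":-1},{"dx":0.504,"dy":-0.418,"dz":-0.1,"ax":0,"ay":0,"az":7,"fingers":-1},{"dx":0.504,"dy":-0.418,"dz":-0.1,"ax":0,"ay":0,"az":7,"fingers":-1},{"dx":0.504,"dy":-0.418,"dz":-0.1,"ax":0,"ay":0,"az":7,"fingers":-1},{"dx":0.504,"dy":-0.418,"dz":-0.1,"ax":0,"ay":0,"az":7,"fingers":-1},{"dx":0.504,"dy":-0.418,"dz":-0.1,"ax":0,"ay":0,"az":7,"fingers":-1},{"dx":0.504,"dy":-0.418,"dz":-0.1,"ax":0,"ay":0,"az":7,"fingers":-1},{"dx":0.504,"dy":-0.418,"dz":-0.1,"ax":0,"ay":0,"az":7,"fingers":-1},{"dx":0.504,"dy":-0.418,"dz":-0.1,"ax":0,"ay":0,"az":7,"fingers":-1},{"dx":0.504,"dy":-0.418,"dz":-0.1,"ax":0,"ay":0,"az":7,"fingers":-1},{"dx":0.504,"dy":-0.418,"dz":-0.1,"ax":0,"ay":0,"az":7,"fingers":-1},{"dx":0.504,"dy":-0.418,"dz":-0.1,"ax":0,"ay":0,"az":7,"fingers":-1}]'
python3 - <<'E'
from h import *
s=bot.read_state();print(s["tool_pos"],R.from_rotvec(s["tcp_rot"]).as_matrix().round(3).tolist(),loc(s["tool_pos"]))
im,d=bot.read_camera("wrist");cv2.imwrite("pics/w2.png",im);P=loc(cloud("wrist",d))
for t in["big_ball","small_ball","tray_mid","rocker_left_pad","rocker_right_pad"]:
    for m in bot.masks_of("wrist",t)[:2]:
        q=P[m["region"]&(d>0)];print(t,round(m["p"],2),m["box"],np.median(q,0).round(4) if len(q) else 0)
E
```

```text
time: 3.65
tool_pos: [0.5496, -0.1327, 0.3314]
tcp_rot: [3.136, 0.177, -0.0]
wrist_force: [0.3, 0.2, 0.0]
width: -0.003
[ 0.54957336 -0.13270962  0.33138426] [[0.994, 0.113, -0.0], [0.113, -0.994, -0.0], [-0.0, 0.0, -1.0]] [-0.07686518 -0.07564868  0.33138426]
big_ball 0.64 [161.8, 34.9, 194.8, 67.0] [0.0418 0.0397 0.0902]
big_ball 0.49 [2.4, 61.6, 193.8, 144.0] [-0.0072  0.1276  0.1066]
small_ball 0.85 [270.5, 48.9, 288.0, 66.5] [ 0.0372 -0.0425  0.0801]
tray_mid 0.93 [202.9, 115.5, 280.2, 204.5] [-0.0564  0.0049  0.0179]
tray_mid 0.65 [2.2, 60.7, 190.8, 144.9] [-0.0073  0.1277  0.1073]
rocker_left_pad 0.79 [0.0, 61.4, 193.2, 143.3] [-0.0073  0.1277  0.1072]
rocker_right_pad 0.68 [268.5, 60.1, 456.2, 141.1] [-0.0078 -0.1366  0.1106]
```

View pics/w2.png

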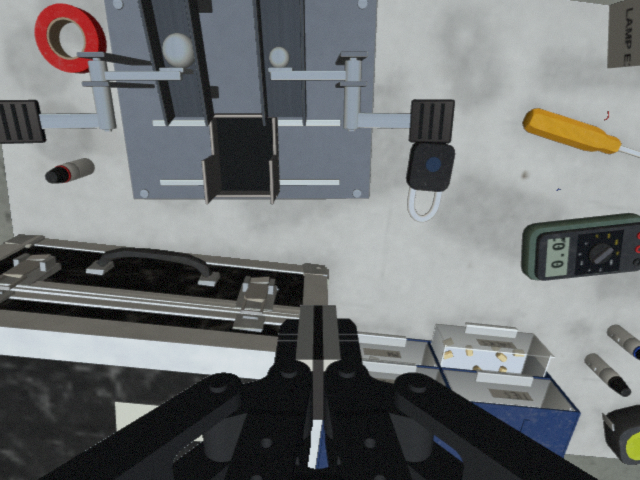

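The larger ball at (178,50) is in the left lane (33 px across) and the small one at (280,57) in the right (18 px). The tray is at (242,160) and the right side of its cheek is free. I'll lower to the right of the right cheek.

```bash
python3 - <<'E'
from h import *
print(loc(np.linalg.inv(bot.get_calibration("wrist")["view"])[:3,3]))
E
python3 -m inch '[{"dx":0.002,"dy":0,"dz":0.06,"ax":0,"ay":0,"az":0,"fingers":-1},{"dx":0.002,"dy":0,"dz":0.12,"ax":0,"ay":0,"az":0,"fingers":-1},{"dx":0.002,"dy":0,"dz":0.18,"ax":0,"ay":0,"az":0,"fingers":-1},{"dx":0.002,"dy":0,"dz":0.23,"ax":0,"ay":0,"az":0,"fingers":-1},{"dx":0.002,"dy":0,"dz":0.26,"ax":0,"ay":0,"az":0,"fingers":-1},{"dx":0.002,"dy":0,"dz":0.28,"ax":0,"ay":0,"az":0,"fingers":-1},{"dx":0.002,"dy":0,"dz":0.28,"ax":0,"ay":0,"az":0,"fingers":-1}]'
```

```text
[ 0.00889488 -0.07518267  0.47248465]
time: 4.82
tool_pos: [0.5502, -0.1316, 0.0494]
tcp_rot: [-3.135, -0.178, 0.006]
wrist_force: [-0.4, -0.5, -1.2]
width: 0.002
```

```bash
python3 -m inch '[{"dx":0,"dy":-0.012,"dz":0,"ax":0,"ay":0,"az":0,"fingers":-1},{"dx":0,"dy":-0.022,"dz":0,"ax":0,"ay":0,"az":0,"fingers":-1},{"dx":0,"dy":-0.03,"dz":0,"ax":0,"ay":0,"az":0,"fingers":-1},{"dx":0,"dy":-0.036,"dz":0,"ax":0,"ay":0,"az":0,"fingers":-1},{"dx":0,"dy":-0.042,"dz":0,"ax":0,"ay":0,"az":0,"fingers":-1},{"dx":0,"dy":-0.048,"dz":0,"ax":0,"ay":0,"az":0,"fingers":-1},{"dx":0,"dy":-0.054,"dz":0,"ax":0,"ay":0,"az":0,"fingers":-1},{"dx":0,"dy":-0.06,"dz":0,"ax":0,"ay":0,"az":0,"fingers":-1},{"dx":0,"dy":-0.064,"dz":0,"ax":0,"ay":0,"az":0,"fingers":-1},{"dx":0,"dy":-0.064,"dz":0,"ax":0,"ay":0,"az":0,"fingers":-1}]'
python3 - <<'E'
from h import *
s=bot.read_state();print(loc(s["tool_pos"]))
im,d=bot.read_camera("top");P=loc(cloud("top",d));m=bot.masks_of("top","tray_mid")
if m:
    q=P[m[0]["region"]&(d>0)];h=q[(q[:,2]>.065)&(q[:,2]<.085)];print(m[0]["p"],m[0]["box"],np.percentile(q[:,1],[2,50,98]),np.sort(h[:,1])[::8])
E
```

```text
time: 6.08
tool_pos: [0.5423, -0.0674, 0.0491]
tcp_rot: [-3.134, -0.178, 0.008]
wrist_force: [0.1, -0.2, 0.3]
width: -0.002
[-0.07653951 -0.00995069  0.04914163]
0.87 [319.6, 213.8, 365.2, 261.8] [0.00612321 0.03950667 0.07069242] [0.00434025 0.006635   0.00794779 0.06793081 0.06863644 0.06945878
 0.06998243 0.07012338 0.07053709 0.07094189]
```

```bash
python3 -m inch '[{"dx":0,"dy":-0.003,"dz":0,"ax":0,"ay":0,"az":0,"fingers":-1},{"dx":0,"dy":-0.006,"dz":0,"ax":0,"ay":0,"az":0,"fingers":-1},{"dx":0,"dy":-0.007,"dz":0,"ax":0,"ay":0,"az":0,"fingers":-1},{"dx":0,"dy":-0.007,"dz":0,"ax":0,"ay":0,"az":0,"fingers":-1}]'
python3 -m inch '[{"dx":0,"dy":-0.001,"dz":0,"ax":0,"ay":0,"az":0,"fingers":-1},{"dx":0,"dy":-0.002,"dz":0,"ax":0,"ay":0,"az":0,"fingers":-1}]'
python3 - <<'E'
from h import *
s=bot.read_state();print(loc(s["tool_pos"]))
im,d=bot.read_camera("top");P=loc(cloud("top",d));m=bot.masks_of("top","tray_mid")
if m:
    q=P[m[0]["region"]&(d>0)];h=q[(q[:,2]>.065)&(q[:,2]<.085)];print(m[0]["p"],m[0]["box"],np.sort(h[:,1])[::8])
E
```

```text
time: 6.68
tool_pos: [0.5414, -0.0606, 0.049]
tcp_rot: [-3.134, -0.178, 0.009]
wrist_force: [0.0, -0.8, 1.2]
width: 0.002
time: 6.92
tool_pos: [0.5412, -0.0589, 0.0491]
tcp_rot: [-3.135, -0.179, 0.008]
wrist_force: [1.5, -5.2, 0.5]
width: -0.004
[-0.07663412 -0.00139213  0.04907747]
0.85 [314.0, 214.9, 362.7, 263.6] [0.01434743 0.01558507 0.0758408  0.07653249 0.07726126 0.07785703
 0.07817295 0.07851107 0.0788354 ]
```

```bash
python3 -m inch '[{"dx":0,"dy":-0.001,"dz":0,"ax":0,"ay":0,"az":0,"fingers":-1},{"dx":0,"dy":-0.0015,"dz":0,"ax":0,"ay":0,"az":0,"fingers":-1}]'
python3 - <<'E'
from h import *
s=bot.read_state();print(loc(s["tool_pos"]))
E
```

```text
time: 7.28
tool_pos: [0.5412, -0.0588, 0.0491]
tcp_rot: [3.135, 0.18, -0.008]
wrist_force: [0.8, -9.1, -0.9]
width: -0.0
[-0.07662543 -0.00130335  0.04912804]
```

The tray is at its stop: force rises to 9 N with no further motion. I'll back off, lift and go over the left pedal.

```bash
python3 -m inch '[{"dx":0,"dy":0.015,"dz":0,"ax":0,"ay":0,"az":0,"fingers":-1},{"dx":0,"dy":0.025,"dz":0,"ax":0,"ay":0,"az":0,"fingers":-1},{"dx":0,"dy":0.025,"dz":-0.06,"ax":0,"ay":0,"az":0,"fingers":-1},{"dx":0,"dy":0.025,"dz":-0.12,"ax":0,"ay":0,"az":0,"fingers":-1},{"dx":0,"dy":0.025,"dz":-0.18,"ax":0,"ay":0,"az":0,"fingers":-1},{"dx":0.02,"dy":-0.03,"dz":-0.2,"ax":0,"ay":0,"az":0,"fingers":-1},{"dx":0.045,"dy":-0.08,"dz":-0.2,"ax":0,"ay":0,"az":0,"fingers":-1},{"dx":0.061,"dy":-0.13,"dz":-0.2,"ax":0,"ay":0,"az":0,"fingers":-1},{"dx":0.061,"dy":-0.169,"dz":-0.2,"ax":0,"ay":0,"az":0,"fingers":-1},{"dx":0.061,"dy":-0.169,"dz":-0.2,"ax":0,"ay":0,"az":0,"fingers":-1},{"dx":0.061,"dy":-0.169,"dz":-0.2,"ax":0,"ay":0,"az":0,"fingers":-1},{"dx":0.061,"dy":-0.169,"dz":-0.15,"ax":0,"ay":0,"az":0,"fingers":-1},{"dx":0.061,"dy":-0.169,"dz":-0.11,"ax":0,"ay":0,"az":0,"fingers":-1},{"dx":0.061,"dy":-0.169,"dz":-0.1,"ax":0,"ay":0,"az":0,"fingers":-1},{"dx":0.061,"dy":-0.169,"dz":-0.1,"ax":0,"ay":0,"az":0,"fingers":-1}]'
python3 - <<'E'
from h import *
s=bot.read_state();print(s["tool_pos"],loc(s["tool_pos"]))
im,d=bot.read_camera("side");P=loc(cloud("side",d));m=bot.masks_of("side","tray_mid")
if m:
    q=P[m[0]["region"]&(d>0)];h=q[(q[:,2]>.065)&(q[:,2]<.085)];print(m[0]["p"],np.sort(h[:,1])[::8])
im2,_=bot.read_camera("top")
f=lambda x:cv2.resize(x,(400,400),interpolation=cv2.INTER_CUBIC)
cv2.imwrite("pics/b3.png",np.hstack([f(im2[140:300,240:400]),f(im[150:310,220:380])]))
E
```

```text
time: 9.15
tool_pos: [0.5831, 0.1151, 0.1487]
tcp_rot: [3.135, 0.178, -0.009]
wrist_force: [0.7, -0.6, 0.5]
width: 0.002
[0.58308362 0.11511153 0.14867542] [-0.01499421  0.16665329  0.14867542]
0.9 [0.01061799 0.01352198 0.01444879 0.01476619 0.01519573 0.01552188
 0.0157759  0.01591911 0.01619248 0.01691071 0.01735012 0.01831488
 0.07644586 0.07693382 0.07719339 0.0776778  0.07797594 0.07813522
 0.0784426  0.0787757  0.07912499 0.07932358 0.07964786 0.08023934]
```

View pics/b3.png

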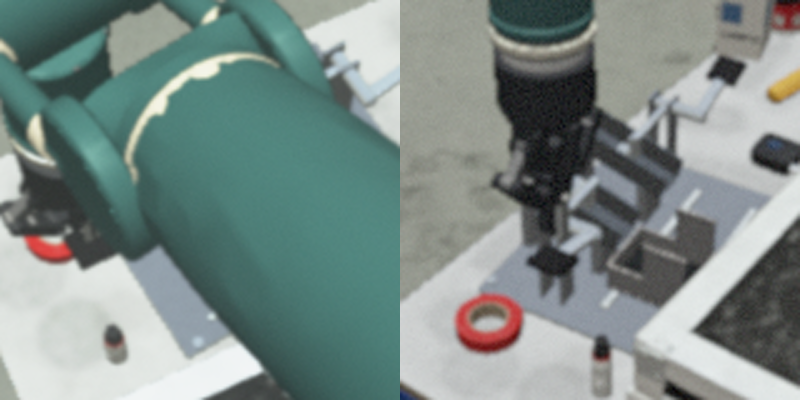

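The side view shows the shut fingertips right over the left pad at (550,255), and the tray is under the left lane at about 45 mm. Now I'll press.

```bash
python3 -m inch '[{"dx":0,"dy":0,"dz":0.014,"ax":0,"ay":0,"az":0,"fingers":-1},{"dx":0,"dy":0,"dz":0.022,"ax":0,"ay":0,"az":0,"fingers":-1},{"dx":0,"dy":0,"dz":0.03,"ax":0,"ay":0,"az":0,"fingers":-1},{"dx":0,"dy":0,"dz":0.038,"ax":0,"ay":0,"az":0,"fingers":-1},{"dx":0,"dy":0,"dz":0.046,"ax":0,"ay":0,"az":0,"fingers":-1},{"dx":0,"dy":0,"dz":0.053,"ax":0,"ay":0,"az":0,"fingers":-1},{"dx":0,"dy":0,"dz":0.056,"ax":0,"ay":0,"az":0,"fingers":-1},{"dx":0,"dy":0,"dz":0.056,"ax":0,"ay":0,"az":0,"fingers":-1}]'
python3 -m inch '[{"dx":0,"dy":0,"dz":0.001,"ax":0,"ay":0,"az":0,"fingers":-1},{"dx":0,"dy":0,"dz":0.002,"ax":0,"ay":0,"az":0,"fingers":-1}]'
python3 - <<'E'
from h import *
im,d=bot.read_camera("side")
for t in("big_ball","small_ball"):
  for m in bot.masks_of("side",t)[:2]:
    q=loc(cloud("side",d))[m["region"]&(d>0)];print(t,m["p"],m["box"],np.median(q,0) if len(q) else 0)
w,_=bot.read_camera("wrist")
cv2.imwrite("pics/b4.png",np.hstack([cv2.resize(im[150:310,220:380],(400,400),interpolation=2),cv2.resize(w,(400,400))]))
E
```

```text
time: 10.3
tool_pos: [0.5852, 0.1166, 0.0954]
tcp_rot: [-3.136, -0.179, 0.0]
wrist_force: [-1.9, 3.6, 5.5]
width: -0.004
time: 10.55
tool_pos: [0.5852, 0.1165, 0.0937]
tcp_rot: [3.136, 0.179, -0.0]
wrist_force: [-1.8, 1.6, 6.1]
width: -0.003
```

View pics/b4.png

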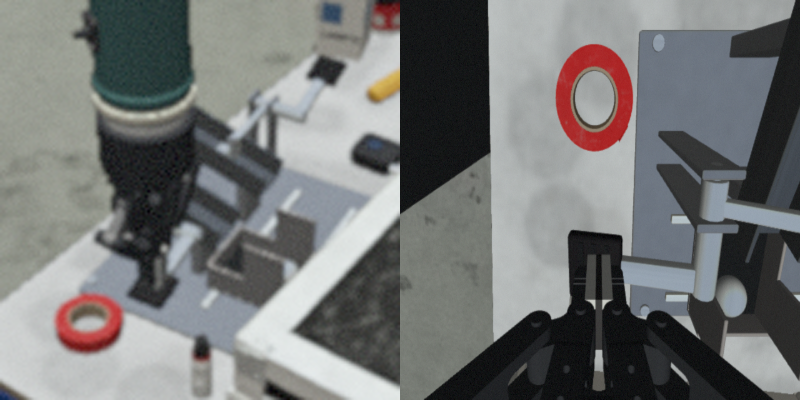

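The pedal is nearly down and the ball shows at (733,297) in the wrist view, just at the lane lip or tray. I'll press slightly further and hold to let it roll in.

```bash
python3 -m inch '[{"dx":0,"dy":0,"dz":0.003,"ax":0,"ay":0,"az":0,"fingers":-1},{"dx":0,"dy":0,"dz":0.005,"ax":0,"ay":0,"az":0,"fingers":-1},{"dx":0,"dy":0,"dz":0.005,"ax":0,"ay":0,"az":0,"fingers":-1},{"dx":0,"dy":0,"dz":0.005,"ax":0,"ay":0,"az":0,"fingers":-1},{"dx":0,"dy":0,"dz":0.005,"ax":0,"ay":0,"az":0,"fingers":-1},{"dx":0,"dy":0,"dz":0.005,"ax":0,"ay":0,"az":0,"fingers":-1},{"dx":0,"dy":0,"dz":0.005,"ax":0,"ay":0,"az":0,"fingers":-1},{"dx":0,"dy":0,"dz":0.005,"ax":0,"ay":0,"az":0,"fingers":-1}]'
python3 - <<'E'
from h import *
s=bot.read_state();print(loc(s["tool_pos"]))
w,d=bot.read_camera("wrist");P=loc(cloud("wrist",d))
for m in bot.masks_of("wrist","big_ball")[:3]:
    q=P[m["region"]&(d>0)];print(m["p"],m["box"],np.median(q,0) if len(q) else 0)
cv2.imwrite("pics/w5.png",w[:,320:])
E
```

```text
time: 11.75
tool_pos: [0.5854, 0.116, 0.0893]
tcp_rot: [3.135, 0.18, -0.0]
wrist_force: [-1.3, -0.5, 7.1]
width: -0.003
[-0.01261472  0.16726156  0.08926758]
0.65 [514.1, 305.9, 570.7, 352.5] [-0.04625358  0.05046935  0.0375283 ]
```

View pics/w5.png

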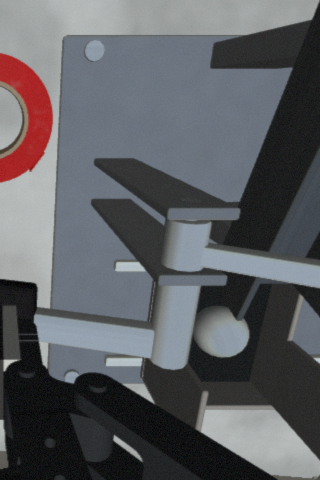

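The ball lies in the tray, at local (-46, 50) with its surface about 38 mm high. I'll release slowly, then lift away towards the right.

```bash
python3 -m inch '[{"dx":0,"dy":0,"dz":-0.01,"ax":0,"ay":0,"az":0,"fingers":-1},{"dx":0,"dy":0,"dz":-0.02,"ax":0,"ay":0,"az":0,"fingers":-1},{"dx":0,"dy":0,"dz":-0.03,"ax":0,"ay":0,"az":0,"fingers":-1},{"dx":0,"dy":0,"dz":-0.04,"ax":0,"ay":0,"az":0,"fingers":-1},{"dx":0,"dy":0,"dz":-0.06,"ax":0,"ay":0,"az":0,"fingers":-1},{"dx":0,"dy":0,"dz":-0.12,"ax":0,"ay":0,"az":0,"fingers":-1},{"dx":0,"dy":0,"dz":-0.18,"ax":0,"ay":0,"az":0,"fingers":-1},{"dx":0,"dy":0,"dz":-0.24,"ax":0,"ay":0,"az":0,"fingers":-1},{"dx":-0.04,"dy":0.06,"dz":-0.25,"ax":0,"ay":0,"az":0,"fingers":-1},{"dx":-0.06,"dy":0.12,"dz":-0.25,"ax":0,"ay":0,"az":0,"fingers":-1},{"dx":-0.06,"dy":0.17,"dz":-0.25,"ax":0,"ay":0,"az":0,"fingers":-1},{"dx":-0.06,"dy":0.17,"dz":-0.25,"ax":0,"ay":0,"az":0,"fingers":-1},{"dx":-0.06,"dy":0.17,"dz":-0.25,"ax":0,"ay":0,"az":0,"fingers":-1}]'
python3 - <<'E'
from h import *
w,d=bot.read_camera("wrist");P=loc(cloud("wrist",d));cv2.imwrite("pics/w6.png",w)
for t in("big_ball","small_ball","tray_mid","rocker_left_pad","rocker_right_pad","xlr0","pvc_tape0","padlock"):
  for m in bot.masks_of("wrist",t)[:1]:
    q=P[m["region"]&(d>0)];print(t,m["p"],m["box"],np.median(q,0).round(4),np.percentile(q,97,axis=0).round(4))
dk=(w.max(2)<60)&(P[...,1]>.15)&(P[...,1]<.19)&(abs(P[...,0]+.015)<.02)&(d>0)
print("left pad",dk.sum(),np.median(P[dk],0))
E
```

```text
time: 13.48
tool_pos: [0.545, -0.0594, 0.3399]
tcp_rot: [3.136, 0.178, 0.0]
wrist_force: [-0.3, 0.3, 0.4]
width: -0.001
big_ball 0.87 [262.6, 144.8, 285.5, 168.0] [-0.0503  0.0454  0.0383] [-0.0395  0.0576  0.0424]
small_ball 0.75 [351.6, 51.4, 370.5, 71.9] [ 0.0372 -0.0407  0.0799] [ 0.0445 -0.0339  0.083 ]
tray_mid 0.94 [233.9, 117.0, 306.4, 204.9] [-0.059   0.051   0.0178] [-0.016   0.0775  0.0792]
rocker_left_pad 0.57 [86.3, 63.9, 277.6, 147.9] [-0.0074  0.1373  0.1082] [0.0281 0.1834 0.1239]
rocker_right_pad 0.97 [355.7, 64.1, 541.4, 142.1] [-0.0081 -0.1368  0.1104] [ 0.0273 -0.0454  0.124 ]
xlr0 0.57 [128.8, 158.8, 160.6, 181.9] [-0.0663  0.179   0.045 ] [-0.0598  0.1871  0.0666]
pvc_tape0 0.89 [114.8, 8.1, 182.1, 80.1] [0.0595 0.1719 0.0168] [0.0855 0.1988 0.0188]
padlock 0.56 [470.6, 146.1, 520.2, 223.3] [-0.0723 -0.1947  0.0188] [-0.0441 -0.175   0.0212]
left pad 914 [-0.01603552  0.16468154  0.11947929]
```

View pics/w6.png

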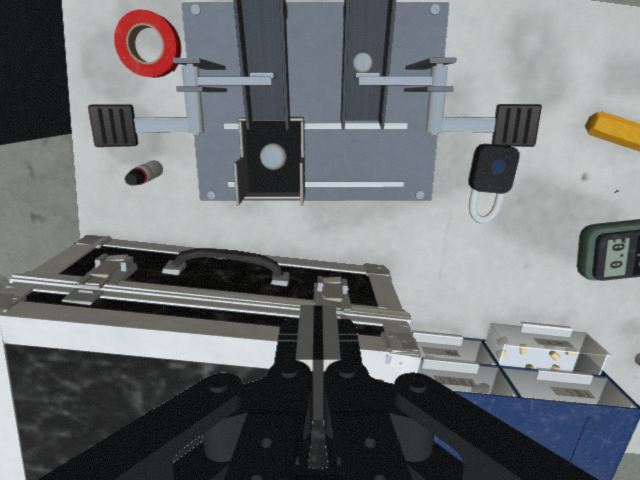

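The big ball is in the tray at (273,157), the small ball is still behind its gate at (362,62), both pedals are level and up, and the bystanders are in place.

```bash
python3 -c "
from workcell import bot
print(bot.finish_job())"
```

```text
the job is handed in; nothing more can be done
None
```

The job is done and handed in at about 13.6 s on the robot's clock. The larger ball was in the left lane, so I pushed the tray left to its end stop with shut fingers. I then pressed the left pedal down, and once the ball had rolled into the tray I let the pedal come back up.

**Last checks (wrist and side cameras, force readings):**
- **Tray:** it sits about 45 mm to the left, where the push force rose to 9 N with no further motion. I did not measure its exact slide value any finer than that.
- **Larger ball:** it is in the tray, at dispenser x = -50, y = 45 mm.
- **Left pedal:** it is back up, with its pad at about 119 mm against the stated 122 mm, which is within measuring error. I took this as the gate being shut again; its arm in the picture matches the right one.
- **Right lane:** the small ball has not moved and is still behind its gate, with the right pedal up.
- **Things standing around:** the connector is still standing, and the tape and padlock look to be in their places.
- **Robot:** it stands clear of everything, with under 1 N on the wrist. The highest force I read was about 9 N.

Two hiccups along the way did no harm. The first move was refused for missing keys, so the arm did not move. The networks also found no ball in the side view while the pedal was down, so I confirmed the roll with the wrist camera instead.

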